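Stack three cartons and hold the push gauge on the marked lid

ROBOT

A 7-joint arm with a two-finger parallel gripper is mounted at the origin on a cart in front of the work surface, level with it; the furniture and walls round the work are solid. World frame = base frame: x ahead of the robot, y to its left, z up, the work surface at z = 0. Lengths are in m, angles in degrees, forces in N, time in s.
With the tool pointing down it reaches from about 0.425 to 0.825 m from the base axis. Payload 3.6 kg.
Tool frame: the origin (TCP) lies at the very end of the fingers, on their centre line; the grasp point (between the pads) lies 19 mm behind it; z points along the fingers, y is the line along which they close (so a half turn about z gives the same grasp; the last joint's range is limited). The gripper opens to 85 mm and grips with 20 to 120 N. Pads are 22 mm wide; open, the fingers measure 114 mm over their backs; the gripper's body (76 mm by 85 mm) begins 54 mm behind the grasp point. The pads swing forward as they close: fully open they stand 13 mm farther back than shut.
Start: joints at [-67.924, 35.231, -0.722, 81.555, 0.464, 63.22, -2.315], TCP at [0.26, 0.596, 0.199] pointing down, gripper open.
Joint ranges: [-178.69, 178.69], [-17.37, 117.87], [-77.05, 75.6], [15.02, 138.74], [-78.02, 258.01], [0.78, 113.62], [-162.83, 162.83]. Speed limits (degrees/s): [159.86, 159.86, 180, 180, 180, 180, 180].

INTERFACE

Orientations are given as [roll, pitch, yaw] about the fixed x, y, z axes, in that order (R = Rz(yaw) Ry(pitch) Rx(roll)).
In Python, from bench import robot gives the robot as it stands.
- The arm moves only by the tool send_rows, never from a script. Its argument "moves" is a list of rows, each a list of 5 numbers: the shift along the world's x, y, z in mm, then the turn about the world's z in degrees, then the closure, from 0 (fully open) to 1 (shut). A call has 1 to 20 rows; each row is the pose to reach, as a shift and turn from the pose commanded when the call began; what a row does not reach only later rows make up. A row lasts 1/12 s, in which the tool goes at most 41.7 mm and 7.16 degrees, less where a joint would pass 70% of its speed; a pose out of reach is approached as far as the arm can. A call with a gripper value outside its range is refused whole. The fingers move at their own pace and stop on an object; "squeeze" is the grip in N (left out, the last holds). Time passes only in rows, so rows that repeat a pose let the fingers close. It gives the time, the measured TCP pose, the force, the opening and the grip force at its end, in the units of the state.
- robot.read_state(): the state, without advancing time (a new reading comes with each control period).
- robot.get_image(name): name is "scene" or "side" or "wrist"; returns the picture (384x512x3 uint8, red, green, blue); there is no depth.
- robot.camera_params(name): a dict with "camera_matrix" (3x3 intrinsics, pixels), "k1" (the pictures are not rectified: a ray, as slopes to the right and down, at radius r is drawn at 1 + k1 r^2 times it, then the intrinsics apply), "world_to_cam" (4x4, takes a point from world to camera coordinates). Camera axes: x right, y up, looking along -z (the intrinsics and any distortion apply to the point x, -y, -z); pixel columns grow to the right and rows downward; lengths in m; the calibration is good to about 2 mm. A picture is of the moment at which its call begins: read the wrist's pose just before it. camera_params takes no time and is no camera call; for the wrist camera it gives the pose at the moment of the call.
- robot.close_job(): hands the job in; it is judged then, once.
Trained networks look in the newest picture that a camera, given by its name, has taken for a name from the list of things; names that differ only in an ending like _2 or _b are one class to them, and where a whole thing is asked for, a point or a joint stands for the part that bears it (a point fixed in the world has none). Each returns a list of dicts, best first, with "p" (0 to 1); they miss things now and then, are a little off and sometimes report something else, mostly with a low value. They report only what shows in the picture. A call takes as long as a camera call. They do not tell look-alikes from the thing itself.
- robot.look_for(camera, name): "centre" ([column, row] in pixels, amid what is visible of it).
- robot.masks_of(camera, name): "region" (384x512 bool, what is visible of it) and "centre" ([column, row] in pixels, amid what is visible of it).
- robot.pinpoint(camera, name): "centre" ([column, row] in pixels: a listed point, or the origin of a listed thing).
The state is a dict: "time": time; "joint_positions": joint angles; "joint_velocities": joint speeds; "joint_efforts": joint torques, N m; "tcp_pos": TCP position; "eef_rot": TCP orientation; "ft_force": force on the tool from outside, world axes, zero at the start; "moment": the same for the moment, N m; "grip_width": opening from 0.0 (shut) to 1.0 (fully open); "grip_force": force on a finger pad.
Only numpy, scipy, OpenCV 4.12 (cv2) and the standard library are available. Lean on these libraries where they do the work, as an engineer would, in place of code of your own. Each camera call takes 0.05 s, during which the arm holds its last target. There are 200 camera calls.

TASK

Three small sealed cartons are to be checked under a light load: set the other plain carton squarely on the plain one standing between the gauge rack and the pair of loose cartons, then the carton with the inked ring on top, edges flush and lids up, without dropping them or shoving the column along the bench. Then draw the push gauge out of its wooden rack and hold it upright with its foot inside the inked ring, pressed down lightly so that the plunger is about halfway in, never to its stop. Finish while still holding the gauge steadily there, and leave the brush, the notched gauge and the tape roll where they are.

Things in the scene. Friction and masses are not known exactly. Their poses are not given: they have to be found in the camera images.
- carton_base: sealed stiff cardboard carton, 90 mm along its x, 58 mm along its y, 44 mm high, 0.1 to 0.2 kg; origin at the centre of its underside, z up. Plain lid. It is the foot of the column and stands on the bench, roughly in the middle of the work, next to the gauge rack; the other two cartons stand farther right (smaller y).
- carton_plain: sealed stiff cardboard carton, 90 mm along its x, 58 mm along its y, 44 mm high, 0.1 to 0.2 kg; origin at the centre of its underside, z up. Plain lid; the second layer of the column. It stands on the bench to the right of carton_base, in either of two places.
- carton_marked: sealed stiff cardboard carton, 90 mm along its x, 58 mm along its y, 44 mm high, 0.1 to 0.2 kg; origin at the centre of its underside, z up. Its lid bears an inked ring, 26 mm across outside and 22 mm inside, with a dot in its centre; the third layer of the column. It stands on the bench to the right of carton_base, in the other of the two places.
- mark (a point): centre of the inked ring, on the lid of carton_marked: at [18, 0, 44] mm in that carton's frame (18 mm from the middle of the lid towards one end).
- rack: fixed light wooden block, 64 x 64 mm and 72 mm high, with an upright 27 mm through hole in its middle in which the push gauge hangs by its flange; origin at the centre of its underside.
- push_gauge: aluminium gauge, 0.13 kg, hanging upright in the rack. Origin on its axis at the flange's underside (on the rack's top at the start), z up the axis. Flange 40 mm across, z 0 to 6 mm; round barrel 28 mm across, to be gripped, z 6 to 70, top 74; nose 20 mm across, z -30 to 0; plunger 8 mm with a black foot 12 mm across, ending at z -60 when out. Raise it over 60 mm to leave the hole.
- gauge_tip (a point): centre of the end of the plunger's black foot, on the push gauge's axis; at z -60 mm + joint plunger in the frame of the push gauge.
- plunger (a joint): how far the gauge's spring plunger is pushed in, m: 0 fully out, 0.016 at its stop, 0.008 halfway, where a dark band round the plunger enters the nose. The spring needs about 1 N to start and 0.3 N more per mm: 3.5 N halfway, 5.9 N at the stop.
- brush: bystander: shaving brush with black handle, 68 x 64 x 122 mm, standing on the bench; origin at the centre of its underside.
- notch_gauge: bystander: notched steel plate on a foot, 34 x 50 x 83 mm, standing on the bench near its front edge; origin at the centre of its underside.
- paper_tape: bystander: roll of paper tape, 100 mm across, 25 mm high, lying on the bench near its front edge; origin at the centre of its underside.
Not all that is in view belongs to the job. What is shaped like the carton_plain but yellow is not meant.

How it is judged (in metres and radians):
On the way, in this order (a step that is already met when the one before it is completed fails the run):
1. the second plain carton rests squarely on the first, let go (horizontal distance between carton_plain and carton_base below 0.008 m and angle between the x axis of carton_plain and the x axis of carton_base, either way round below 0.12 rad and height (world z) of carton_plain between 0.04 and 0.048 m and angle between carton_plain's own z axis and vertical below 0.05 rad and contact force between the fingers and carton_plain below 0.1 N and linear speed of carton_plain below 0.02 m/s), for 0.2 s.
2. the marked carton rests squarely on top, let go (horizontal distance between carton_plain and carton_base below 0.008 m and angle between the x axis of carton_plain and the x axis of carton_base, either way round below 0.12 rad and height (world z) of carton_plain between 0.04 and 0.048 m and angle between each of carton_plain, carton_marked's own z axis and vertical below 0.05 rad and horizontal distance between carton_marked and carton_plain below 0.008 m and angle between the x axis of carton_marked and the x axis of carton_plain, either way round below 0.12 rad and height (world z) of carton_marked between 0.084 and 0.092 m and contact force between the fingers and carton_marked below 0.1 N and linear speed of carton_marked below 0.02 m/s), for 0.2 s.
3. the push gauge is out of its rack, held upright by the fingers alone (height (world z) of push_gauge above 0.14 m and angle between push_gauge's own z axis and vertical below 0.09 rad and contact force between the fingers and push_gauge above 1 N and contact force between push_gauge and rack below 0.05 N), for 0.1 s.
At the end, for the whole second after the job is handed in: Cartons in one column, each within 8 mm and 7 degrees of the one below, foot moved under 20 mm; fingers hold the gauge still and upright within 5 degrees, its foot on the lid within 6.5 mm of the ring's centre, plunger 4 to 12 mm in, 1 to 9 N; fingers off the cartons, gauge off the rack (horizontal distance between carton_plain and carton_base below 0.008 m and angle between the x axis of carton_plain and the x axis of carton_base, either way round below 0.12 rad and height (world z) of carton_plain between 0.04 and 0.048 m and angle between each of carton_plain, carton_marked's own z axis and vertical below 0.05 rad and horizontal distance between carton_marked and carton_plain below 0.008 m and angle between the x axis of carton_marked and the x axis of carton_plain, either way round below 0.12 rad and height (world z) of carton_marked between 0.084 and 0.092 m and contact force between the fingers and carton_plain below 0.1 N and contact force between the fingers and carton_marked below 0.1 N and horizontal distance between gauge_tip and mark below 0.0065 m and value of joint plunger between 0.004 and 0.012 m and contact force between push_gauge and carton_marked between 1 and 9 N and angle between push_gauge's own z axis and vertical below 0.09 rad and contact force between the fingers and push_gauge above 1 N and contact force between push_gauge and rack below 0.05 N and linear speed of push_gauge below 0.02 m/s and distance of carton_base from where it was at the start of the episode below 0.02 m); the arm keeps its last pose, push and grip.
It fails at once if the plunger is driven to its stop (value of joint plunger above 0.0155 m).
It fails at once if the lowest carton is shoved more than 20 mm along the bench (distance of carton_base from where it was at the start of the episode above 0.02 m).
It fails at once if a carton is dropped ((contact force between the fingers and carton_plain below 0.05 N and linear speed of carton_plain above 0.5 m/s) or (contact force between the fingers and carton_marked below 0.05 N and linear speed of carton_marked above 0.5 m/s)).
It fails at once if a bystander is moved more than 20 mm (distance of any of brush, notch_gauge, paper_tape from where it was at the start of the episode above 0.02 m).
It also fails if it takes over 59 s, if anything falls off the work surface, if the arm or the gripper's body presses on something with over 40 N, if the wrist force passes 120 N, or if a joint passes its speed limit or range.

## Working session

There is one attempt and no reset: what is moved stays moved. The work goes in short steps, Python scripts to look and compute and a tool call to move; the robot and the scene stay as the last step left them, time stands still between calls to the robot, and variables do not carry over. Pictures are saved under pics/ and viewed, at most 10 in all, crops included, and the job is handed in when it is done.

Besides the shell and the picture viewer there is one more tool, called after "Call:" as name([rows], argument=value, ...), one row to a line, values as JSON. send_rows: Moves the arm, as the interface text tells. Its arguments: {"type":"object","properties":{"moves":{"type":"array","items":{"type":"array","items":{"type":"number"}}},"squeeze":{"type":"number"}},"required":["moves"]}

```bash
mkdir -p pics; cat > h.py <<'E'
import numpy as np, cv2
from bench import robot
def params(c):
    p=robot.camera_params(c); return np.array(p["camera_matrix"]),p["k1"],np.array(p["world_to_cam"])
def ray(c,px,P=None):
    K,k1,T=P or params(c)
    d=np.linalg.inv(K)@[px[0],px[1],1]; s=d[:2].copy()
    u=s.copy()
    for _ in range(30): u=s/(1+k1*(u@u))
    R=T[:3,:3]; o=-R.T@T[:3,3]
    return o,R.T@np.array([u[0],-u[1],-1])
def onz(c,px,z,P=None):
    o,d=ray(c,px,P); return o+d*(z-o[2])/d[2]
def proj(c,X,P=None):
    K,k1,T=P or params(c)
    q=T[:3,:3]@np.array(X)+T[:3,3]; u=np.array([q[0],-q[1]])/-q[2]; u=u*(1+k1*(u@u))
    return (K@[u[0],u[1],1])[:2]
def snap(c,f=None):
    P=params(c); im=robot.get_image(c)
    if f: cv2.imwrite(f,im[:,:,::-1])
    return im,P
E
python3 - <<'E'
from h import *
np.set_printoptions(precision=4,suppress=True)
ims=[]
for c in("scene","side"):
    im,P=snap(c); ims.append(im)
    cv2.imwrite(f"pics/{c}0.png",im[:,:,::-1])
    o,_=ray(c,(256,192),P); print(c,o,onz(c,(256,192),0,P))
    for n,z in [("carton_base",0),("carton_plain",0),("carton_marked",0),("mark",.044),("rack",0),("push_gauge",.072),("brush",0),("notch_gauge",0),("paper_tape",0)]:
        for r in robot.pinpoint(c,n)[:4]: print(n,round(r["p"],2),np.round(r["centre"]),onz(c,r["centre"],z,P)[:2])
cv2.imwrite("pics/both.png",np.vstack([np.hstack(ims)])[:,:,::-1])
E
```

```text
scene [-0.0581 -0.5798  0.5263] [0.5279 0.2879 0.    ]
carton_base 0.97 [254. 205.] [0.4741 0.2175]
carton_plain 0.75 [196. 173.] [0.4381 0.5368]
carton_plain 0.58 [283. 236.] [0.4423 0.0409]
carton_plain 0.46 [245. 230.] [0.3784 0.1229]
carton_marked 0.68 [342. 264.] [ 0.4818 -0.1312]
carton_marked 0.27 [206. 197.] [0.3805 0.3479]
mark 0.71 [354. 242.] [ 0.5184 -0.1266]
rack 0.91 [232. 182.] [0.5039 0.3929]
rack 0.71 [254. 207.] [0.4676 0.2117]
push_gauge 0.75 [231. 165.] [0.4904 0.3768]
brush 0.83 [311. 206.] [0.6071 0.115 ]
brush 0.38 [248. 231.] [0.381  0.1127]
notch_gauge 0.75 [244. 229.] [0.3772 0.125 ]
paper_tape 0.63 [207. 196.] [0.3889 0.3552]
side [0.3959 1.0458 0.7631] [0.4822 0.1469 0.    ]
carton_base 0.82 [253. 210.] [0.4852 0.2261]
carton_base 0.3 [254. 133.] [ 0.5181 -0.1862]
carton_plain 0.85 [265. 170.] [0.4609 0.0366]
carton_plain 0.68 [259. 308.] [0.4429 0.5465]
carton_marked 0.88 [261. 142.] [ 0.488  -0.1236]
carton_marked 0.47 [253. 134.] [ 0.5186 -0.1752]
mark 0.56 [254. 132.] [ 0.5099 -0.1218]
rack 0.97 [241. 254.] [0.5011 0.3928]
push_gauge 0.78 [236. 233.] [0.5097 0.3879]
brush 0.69 [217. 189.] [0.6011 0.1405]
notch_gauge 0.53 [294. 189.] [0.3691 0.1279]
paper_tape 0.92 [285. 248.] [0.3906 0.3646]
```

View pics/scene0.png

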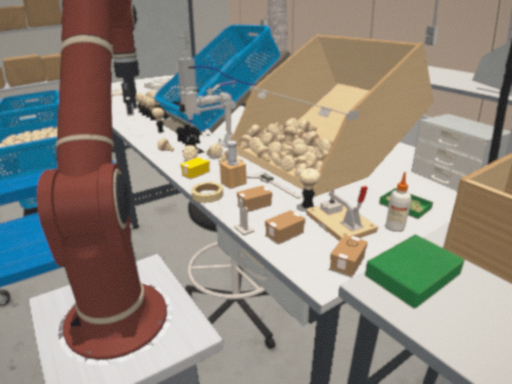

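View pics/side0.png

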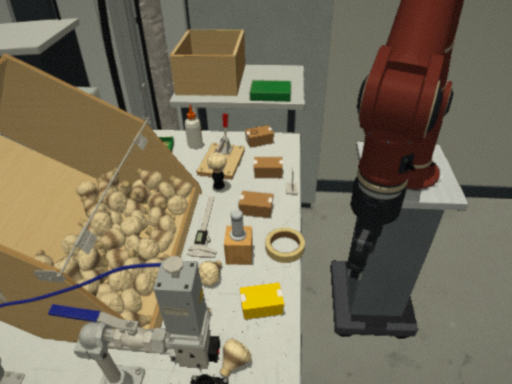

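Candidates for carton_plain are the brown carton at scene (284,226), the base at (254,199), the ringed or labelled one at (349,253), and a yellow look-alike at (196,168). There are also a green box and a rack block. I choose (284,226), the loose plain one. The base is next to the rack, and the marked carton is at (349,253). I'll check this with a close crop.

```bash
python3 - <<'E'
from h import *
a=cv2.imread("pics/scene0.png")[170:290,180:380]; b=cv2.imread("pics/side0.png")[110:225,190:310]
a=cv2.resize(a,None,fx=2.4,fy=2.4,interpolation=3);b=cv2.resize(b,(300,288),interpolation=3)
cv2.imwrite("pics/crop.png",np.hstack([a,b]))
s=robot.read_state(); print({k:np.round(s[k],3) for k in s})
for c in("scene","side","wrist"):
    o,d=ray(c,(256,192)); print(c,o,d)
E
```

```text
{'time': np.float64(1.0), 'joint_positions': array([-67.924,  35.23 ,  -0.722,  81.557,   0.461,  63.219,  -2.315]), 'joint_velocities': array([ 0.067, -0.095,  0.028, -0.05 ,  0.107,  0.015,  0.022]), 'joint_efforts': array([ 0.0000e+00, -4.6911e+01,  2.5900e-01, -1.7135e+01,  1.0000e-02,
        2.0000e-03,  0.0000e+00]), 'tcp_pos': array([0.26 , 0.596, 0.199]), 'eef_rot': array([-1.79997e+02, -5.00000e-03,  1.56406e+02]), 'ft_force': array([-0.862,  0.18 ,  0.019]), 'moment': array([-0.004, -0.025, -0.042]), 'grip_force': np.float64(0.0), 'grip_width': np.float64(1.001)}
scene [-0.05811439 -0.57979141  0.52631717] [ 0.50014711  0.74049628 -0.44916932]
side [0.39585489 1.04580276 0.76305256] [ 0.07304104 -0.76035102 -0.64543669]
wrist [0.19703313 0.62246982 0.37383861] [ 0.27034741 -0.09964387 -0.95789319]
```

View pics/crop.png

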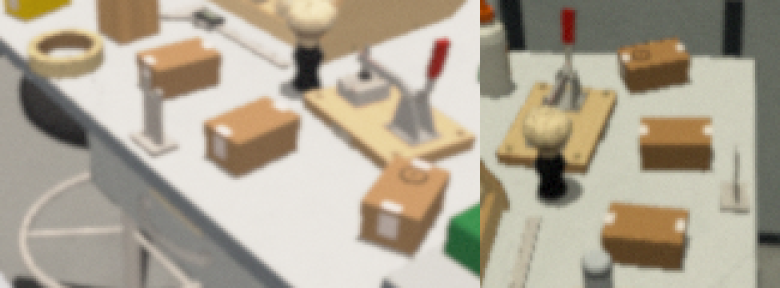

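Crop confirms it: the ring is on the far lid half of the right carton (crop 412,175), and the middle carton (250,130) is plain. Moving above the plain one.

Call:
send_rows([
  [0,0,40,6,0],
  [40,-60,60,12,0],
  [190,-556,60,23.6,0],
  [190,-556,60,23.6,0],
  [190,-556,60,23.6,0],
  [190,-556,60,23.6,0],
  [190,-556,60,23.6,0],
  [190,-556,60,23.6,0],
  [190,-556,60,23.6,0],
  [190,-556,60,23.6,0],
  [190,-556,60,23.6,0],
  [190,-556,60,23.6,0],
  [190,-556,60,23.6,0],
  [190,-556,60,23.6,0],
  [190,-556,60,23.6,0],
  [190,-556,60,23.6,0],
  [190,-556,60,23.6,0],
  [190,-556,60,23.6,0],
  [190,-556,60,23.6,0],
  [190,-556,60,23.6,0],
])

```text
time: 2.67
tcp_pos: [0.4497, 0.0419, 0.2592]
eef_rot: [180.0, -0.0, -179.7]
ft_force: [0.5, 0.1, -0.8]
grip_width: 1.0
grip_force: 0.0
```

```bash
cat >> h.py <<'E'
def box(c,n,near,ztop,dbg=None):
    """fit carton pose (x,y,yaw; underside at ztop-.044) by silhouette overlap with the network mask"""
    from scipy.optimize import minimize
    im,P=snap(c,dbg); best=None
    for r in robot.masks_of(c,n):
        X=onz(c,r["centre"],ztop-.01,P); d=np.hypot(*(X[:2]-near))
        if d<.05 and (best is None or d<best[0]): best=(d,r)
    if best is None: print(n,"none"); return None
    m=best[1]["region"]; sm=cv2.GaussianBlur(m.astype(np.float32),(0,0),1)
    def f(v):
        co,s=np.cos(v[2]),np.sin(v[2]); pts=[]
        for a in(-.045,.045):
            for b in(-.029,.029):
                for z in(ztop-.044,ztop): pts.append(proj(c,[v[0]+co*a-s*b,v[1]+s*a+co*b,z],P))
        h=cv2.convexHull(np.array(pts,np.float32)); q=np.zeros(m.shape,np.uint8)
        cv2.fillConvexPoly(q,np.round(h*16).astype(np.int32),255,cv2.LINE_AA,4)
        return np.abs(cv2.GaussianBlur(q.astype(np.float32)/255,(0,0),1)-sm).sum()/m.sum()
    rs=[minimize(f,[*near,y0],method="Nelder-Mead",options=dict(initial_simplex=np.array([[near[0],near[1],y0],[near[0]+.02,near[1],y0],[near[0],near[1]+.02,y0],[near[0],near[1],y0+.3]]),xatol=1e-5,fatol=1e-5,maxiter=300)) for y0 in(-.35,0,.35)]
    r=min(rs,key=lambda r:r.fun); print(c,n,round(best[1]["p"],2),np.round(r.x[:2],4),"yaw",round(np.degrees(r.x[2]),1),"res",round(r.fun,3)); return r.x
def st():
    s=robot.read_state(); print({k:np.round(s[k],3).tolist() for k in("time","tcp_pos","eef_rot","ft_force","grip_width","grip_force")})
E
python3 - <<'E'
from h import *
st()
box("wrist","carton_plain",np.array([.455,.04]),.044,"pics/w1.png")
for c in("side","scene"):
    for n,p in(("carton_plain",[.455,.04]),("carton_base",[.48,.22]),("carton_marked",[.49,-.125])): box(c,n,np.array(p),.044)
E
```

```text
{'time': 2.667, 'tcp_pos': [0.45, 0.042, 0.259], 'eef_rot': [179.953, -0.018, -179.747], 'ft_force': [0.471, 0.05, -0.765], 'grip_width': 1.0, 'grip_force': 0.0}
wrist carton_plain 0.62 [0.455  0.0478] yaw 3.7 res 0.068
side carton_plain 0.6 [0.4512 0.0518] yaw 0.9 res 0.142
side carton_base 0.96 [0.4765 0.2247] yaw 2.0 res 0.2
side carton_marked 0.83 [ 0.4942 -0.1294] yaw 12.0 res 0.13
scene carton_plain 0.62 [0.4534 0.0499] yaw 11.7 res 0.135
scene carton_base 0.69 [0.4776 0.2253] yaw -18.5 res 0.176
scene carton_marked 0.9 [ 0.4969 -0.1335] yaw 25.9 res 0.08
```

View pics/w1.png

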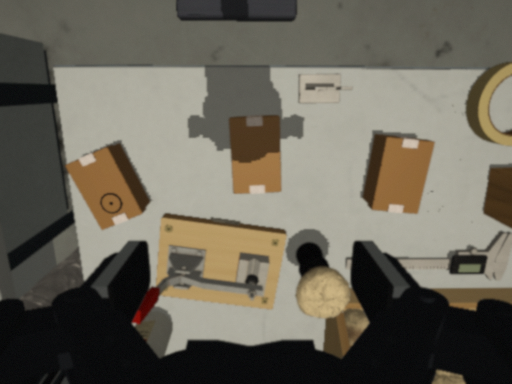

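The wrist view shows the plain carton at (255,155), the base at (403,175) and the ringed carton at (108,187, ring at 111,203). All three can be measured from here.

```bash
python3 - <<'E'
from h import *
for n,p in(("carton_plain",[.455,.048]),("carton_base",[.478,.225]),("carton_marked",[.495,-.13])):
  for k in range(2): box("wrist",n,np.array(p),.044)
P=params("wrist")
for r in robot.pinpoint("wrist","mark")[:2]: print(r["p"],r["centre"],onz("wrist",r["centre"],.044,P))
# lid corners of base & plain & marked from sight
for nm,pts in(("base",[(384,135),(434,141),(417,213),(372,210)]),("plain",[(230,117),(280,115),(281,191),(233,193)])):
  X=np.array([onz("wrist",q,.044,P)[:2] for q in pts]); print(nm,X.round(4).tolist(),X.mean(0))
E
```

```text
wrist carton_plain 0.65 [0.4537 0.0475] yaw 2.5 res 0.053
wrist carton_plain 0.78 [0.455  0.0477] yaw 2.4 res 0.069
wrist carton_base 0.97 [0.478  0.2234] yaw -7.1 res 0.068
wrist carton_base 0.77 [0.4778 0.2223] yaw -5.6 res 0.091
wrist carton_marked 0.94 [ 0.4954 -0.1349] yaw 23.6 res 0.051
wrist carton_marked 0.6 [ 0.4957 -0.1348] yaw 21.6 res 0.075
0.62 [118.0, 181.1] [ 0.48473132 -0.1187337   0.044     ]
0.57 [114.7, 205.7] [ 0.51570228 -0.1260603   0.044     ]
base [[0.4299, 0.1924], [0.4366, 0.2513], [0.525, 0.2433], [0.5211, 0.1874]] [0.47813172 0.2186275 ]
plain [[0.4098, 0.016], [0.4076, 0.0724], [0.4969, 0.0757], [0.4995, 0.0182]] [0.45344796 0.04557758]
```

Call:
send_rows([
  [4,7,-30,2.4,0],
  [4,7,-70,2.4,0],
  [4,7,-110,2.4,0],
  [4,7,-150,2.4,0],
  [4,7,-185,2.4,0],
  [4,7,-210,2.4,0],
  [4,7,-230,2.4,0],
  [4,7,-245,2.4,0],
  [4,7,-247,2.4,0],
  [4,7,-247,2.4,0.2],
  [4,7,-247,2.4,0.3],
  [4,7,-247,2.4,0.4],
  [4,7,-247,2.4,0.5],
  [4,7,-247,2.4,0.5],
  [4,7,-247,2.4,0.5],
  [4,7,-247,2.4,0.5],
], squeeze=30)

```text
time: 5.35
tcp_pos: [0.4544, 0.0467, 0.0126]
eef_rot: [180.0, 0.0, -177.6]
ft_force: [-0.1, 0.3, -0.4]
grip_width: 0.502
grip_force: 0.0
```

```bash
python3 - <<'E'
from h import *
st()
a,_=snap("wrist"); b,_=snap("side"); b=cv2.resize(b[120:260,180:320],(384,384),interpolation=3)
cv2.imwrite("pics/g1.png",cv2.resize(np.hstack([a,b])[:,:,::-1],(800,343)))
E
```

```text
{'time': 5.35, 'tcp_pos': [0.454, 0.047, 0.013], 'eef_rot': [179.998, 0.047, -177.591], 'ft_force': [-0.101, 0.316, -0.353], 'grip_width': 0.502, 'grip_force': 0.0}
```

View pics/g1.png

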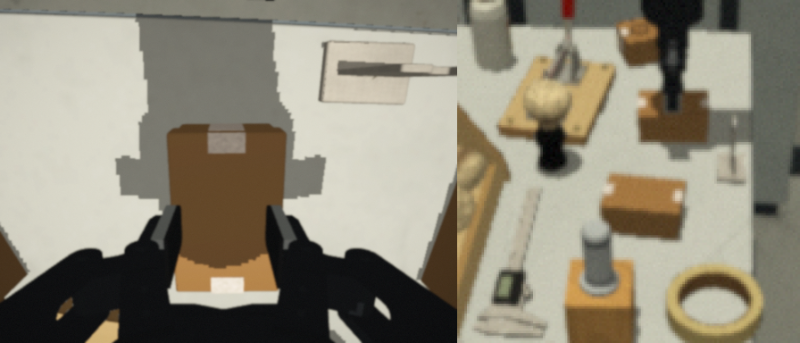

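The picture shows the fingers straddling the carton at (165,235) and (285,235), just short of it. The opening is not linear in the closure value, so I close further.

Call:
send_rows([
  [0,0,0,0,0.6],
  [0,0,0,0,0.7],
  [0,0,0,0,0.75],
  [0,0,0,0,0.8],
  [0,0,0,0,0.8],
  [0,0,0,0,0.8],
], squeeze=30)

```text
time: 5.95
tcp_pos: [0.4542, 0.0467, 0.0123]
eef_rot: [-180.0, 0.0, -177.6]
ft_force: [-0.0, 0.9, 1.3]
grip_width: 0.203
grip_force: 0.6
```

```bash
python3 - <<'E'
from h import *
st()
a,_=snap("wrist"); b,_=snap("scene"); b=cv2.resize(b[170:290,220:340],(384,384),interpolation=3)
cv2.imwrite("pics/g2.png",cv2.resize(np.hstack([a,b])[:,:,::-1],(800,343)))
E
```

```text
{'time': 5.95, 'tcp_pos': [0.454, 0.047, 0.012], 'eef_rot': [-179.999, 0.01, -177.59], 'ft_force': [-0.036, 0.889, 1.274], 'grip_width': 0.203, 'grip_force': 0.581}
```

View pics/g2.png

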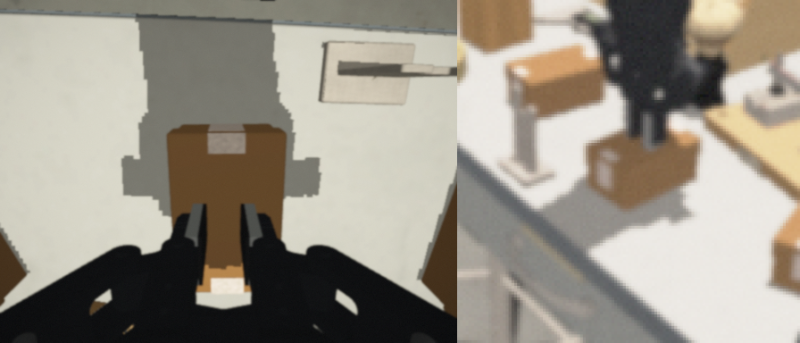

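```bash
python3 - <<'E'
from h import *
t=np.array([.4542,.0467,.0123])
for c in("scene","wrist","side"):
    print(c,[proj(c,t+[0,0,z]).round(0).tolist() for z in(0,.019,.04,.06)], "lid corners",[proj(c,[.454+a,.0475+b,.044]).round(0).tolist() for a in(-.045,.045) for b in(-.029,.029)])
i=cv2.imread("pics/g2.png")
box("side","carton_plain",np.array([.454,.0475]),.044); box("scene","carton_plain",np.array([.454,.0475]),.044);box("wrist","carton_plain",np.array([.454,.0475]),.044)
E
```

```text
scene [[285.0, 229.0], [285.0, 223.0], [285.0, 216.0], [286.0, 209.0]] lid corners [[278.0, 229.0], [264.0, 219.0], [306.0, 218.0], [292.0, 209.0]]
wrist [[252.0, 221.0], [252.0, 235.0], [252.0, 254.0], [252.0, 279.0]] lid corners [[190.0, 146.0], [327.0, 152.0], [191.0, 326.0], [308.0, 330.0]]
side [[267.0, 169.0], [267.0, 164.0], [267.0, 159.0], [267.0, 153.0]] lid corners [[282.0, 156.0], [282.0, 167.0], [254.0, 155.0], [252.0, 166.0]]
side carton_plain 0.65 [0.4538 0.0483] yaw 3.4 res 0.246
scene carton_plain 0.89 [0.4537 0.0491] yaw 10.2 res 0.289
wrist carton_plain 0.84 [0.4555 0.0475] yaw 1.7 res 0.513
```

The tips are on the lid (scene ~287,222). They appear to sit some 30–45 mm short of the reported TCP, according to all three cameras. I'll lift, open, and go lower in steps, watching the force.

Call:
send_rows([
  [0,0,10,0,0.6],
  [0,0,30,0,0.2],
  [0,0,40,0,0],
  [0,0,40,0,0],
  [0,0,40,0,0],
  [0,0,40,0,0],
  [0,0,40,0,0],
  [0,0,40,0,0],
  [0,0,40,0,0],
])

```text
time: 7.1
tcp_pos: [0.4537, 0.0466, 0.0516]
eef_rot: [-180.0, -0.1, -177.6]
ft_force: [-0.3, 0.7, -0.8]
grip_width: 0.999
grip_force: 0.0
```

Call:
send_rows([
  [0,0,-15,0,0],
  [0,0,-30,0,0],
  [0,0,-45,0,0],
  [0,0,-52,0,0],
  [0,0,-56,0,0],
  [0,0,-60,0,0],
  [0,0,-60,0,0],
  [0,0,-60,0,0],
])

```text
time: 7.77
tcp_pos: [0.4544, 0.0467, -0.0076]
eef_rot: [-180.0, 0.0, -177.6]
ft_force: [-0.3, 1.8, 0.4]
grip_width: 1.006
grip_force: 0.0
```

```bash
python3 - <<'E'
from h import *
st()
a,_=snap("scene"); b,_=snap("side"); b=cv2.resize(b[130:210,230:310],(384,384),interpolation=3); a=cv2.resize(a[170:250,245:325],(384,384),interpolation=3)
cv2.imwrite("pics/g3.png",np.hstack([a,b])[:,:,::-1])
E
```

```text
{'time': 7.767, 'tcp_pos': [0.454, 0.047, -0.008], 'eef_rot': [-179.998, 0.025, -177.597], 'ft_force': [-0.264, 1.817, 0.378], 'grip_width': 1.006, 'grip_force': 0.0}
```

View pics/g3.png

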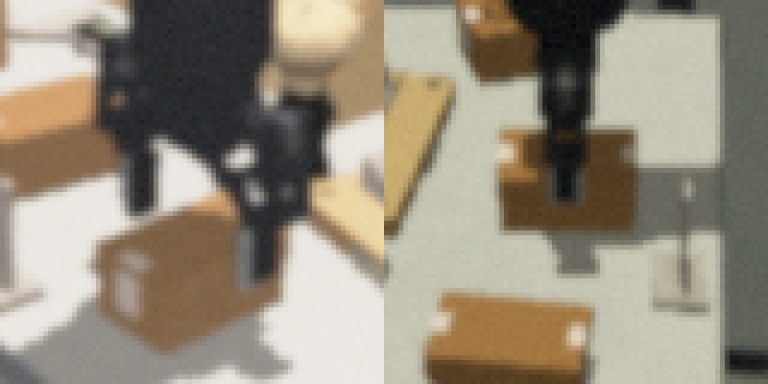

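The fingers now straddle the carton with the tips at about z 0.035, so the tip really sits ~40–45 mm behind the reported TCP. I'll go down 15 mm more and close.

Call:
send_rows([
  [0,0,-5,0,0],
  [0,0,-10,0,0],
  [0,0,-15,0,0],
  [0,0,-15,0,0.1],
  [0,0,-15,0,0.2],
  [0,0,-15,0,0.25],
  [0,0,-15,0,0.3],
  [0,0,-15,0,0.35],
  [0,0,-15,0,0.4],
  [0,0,-15,0,0.45],
  [0,0,-15,0,0.5],
  [0,0,-15,0,0.5],
], squeeze=30)

```text
time: 8.87
tcp_pos: [0.4542, 0.0468, -0.0226]
eef_rot: [180.0, 0.0, -177.6]
ft_force: [-0.3, 0.6, 3.3]
grip_width: 0.671
grip_force: 33.2
```

Gripped (57 mm). Lift first, then move over the base and check before lowering.

Call:
send_rows([
  [0,0,15,0,0.5],
  [0,0,40,0,0.5],
  [0,0,75,0,0.5],
  [0,0,100,0,0.5],
  [4,25,110,-2,0.5],
  [9,60,110,-4,0.5],
  [14,95,110,-6,0.5],
  [19,130,110,-8,0.5],
  [22,155,110,-9,0.5],
  [24,170,110,-9,0.5],
  [24,174.5,110,-9,0.5],
  [24,174.5,110,-9,0.5],
  [24,174.5,110,-9,0.5],
  [24,174.5,110,-9,0.5],
])

```text
time: 10.03
tcp_pos: [0.4781, 0.2181, 0.087]
eef_rot: [-179.9, -0.0, 173.2]
ft_force: [0.3, -0.5, -1.6]
grip_width: 0.671
grip_force: 32.8
```

```bash
python3 - <<'E'
from h import *
st()
p=np.array([.478,.222])
box("side","carton_base",p,.044); box("scene","carton_base",p,.044)
box("side","carton_plain",p,.154,"pics/s4.png"); box("scene","carton_plain",p,.154,"pics/c4.png")
a=cv2.imread("pics/c4.png")[130:230,205:305];b=cv2.imread("pics/s4.png")[130:230,205:305]
cv2.imwrite("pics/g4.png",cv2.resize(np.hstack([a,b]),(800,400),interpolation=3))
E
```

```text
{'time': 10.033, 'tcp_pos': [0.478, 0.218, 0.087], 'eef_rot': [-179.868, -0.038, 173.201], 'ft_force': [0.301, -0.474, -1.59], 'grip_width': 0.671, 'grip_force': 32.812}
side carton_base 0.71 [0.4748 0.2247] yaw 1.3 res 0.17
scene carton_base 0.84 [0.4759 0.224 ] yaw -15.0 res 0.196
side carton_plain 0.9 [0.4764 0.2207] yaw -1.3 res 0.617
carton_plain none
```

View pics/g4.png

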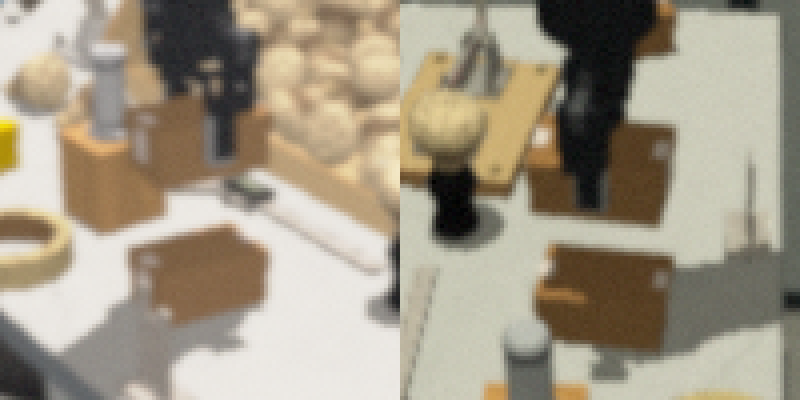

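The held carton lines up with the base in both views: scene columns 130–268 for each, side 530–675 against 535–672. Lowering.

Call:
send_rows([
  [0,0,-10,0,0.5],
  [0,0,-25,0,0.5],
  [0,0,-40,0,0.5],
  [0,0,-52,0,0.5],
  [0,0,-59,0,0.5],
  [0,0,-63,0,0.5],
  [0,0,-65,0,0.5],
  [0,0,-66,0,0.5],
  [0,0,-66,0,0.5],
  [0,0,-66,0,0.5],
])

```text
time: 11.27
tcp_pos: [0.4788, 0.2215, 0.0217]
eef_rot: [179.9, 0.1, 173.4]
ft_force: [0.4, 0.8, -1.4]
grip_width: 0.674
grip_force: 32.8
```

Call:
send_rows([
  [0,0,0,0,0.25],
  [0,0,0,0,0.2],
  [0,0,0,0,0.1],
  [0,0,0,0,0],
  [0,0,0,0,0],
  [0,0,0,0,0],
  [0,0,0,0,0],
  [0,0,30,0,0],
  [0,0,60,0,0],
  [0,0,100,0,0],
  [-20,0,140,0,0],
  [-40,0,170,0,0],
  [-40,0,170,0,0],
  [-40,0,170,0,0],
])

```text
time: 12.43
tcp_pos: [0.4384, 0.222, 0.1932]
eef_rot: [179.8, 0.2, 173.5]
ft_force: [0.3, -0.0, -1.3]
grip_width: 1.002
grip_force: 0.0
```

```bash
python3 - <<'E'
from h import *
st()
p=np.array([.478,.222])
box("wrist","carton_plain",p,.088,"pics/w5.png"); box("wrist","carton_plain",p,.088);box("wrist","carton_base",p,.088);box("wrist","carton_marked",np.array([.495,-.135]),.044)
a=cv2.imread("pics/w5.png")
P=params("wrist");print(proj("wrist",[*p,.088],P))
E
```

```text
{'time': 12.433, 'tcp_pos': [0.438, 0.222, 0.193], 'eef_rot': [179.82, 0.202, 173.484], 'ft_force': [0.287, -0.042, -1.321], 'grip_width': 1.002, 'grip_force': 0.0}
wrist carton_plain 0.56 [0.4799 0.2201] yaw -7.9 res 0.067
wrist carton_plain 0.77 [0.4799 0.2204] yaw -6.6 res 0.056
carton_base none
carton_marked none
[257.98281241 220.00964954]
```

View pics/w5.png

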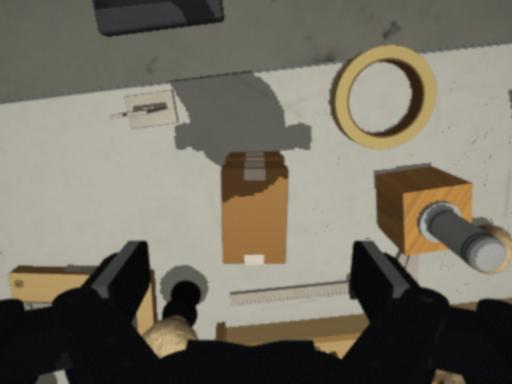

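The plain carton sits squarely on the base (lid 223–288, 165–263), and the gauge is at (440,215). Going over the marked carton.

Call:
send_rows([
  [5,-40,20,7,0],
  [10,-80,20,14,0],
  [20,-345,20,29,0],
  [20,-345,20,29,0],
  [20,-345,20,29,0],
  [20,-345,20,29,0],
  [20,-345,20,29,0],
  [20,-345,20,29,0],
  [20,-345,20,29,0],
  [20,-345,20,29,0],
  [20,-345,20,29,0],
  [20,-345,20,29,0],
  [20,-345,20,29,0],
])

```text
time: 13.92
tcp_pos: [0.4582, -0.122, 0.2109]
eef_rot: [179.9, -0.0, -157.4]
ft_force: [1.0, -0.4, -0.6]
grip_width: 0.996
grip_force: 0.0
```

```bash
python3 - <<'E'
from h import *
st()
p=np.array([.4955,-.135])
for k in range(3): box("wrist","carton_marked",p,.044,"pics/w6.png")
P=params("wrist")
for r in robot.pinpoint("wrist","mark")[:2]: print(r["p"],r["centre"],onz("wrist",r["centre"],.044,P))
E
```

```text
{'time': 13.917, 'tcp_pos': [0.458, -0.122, 0.211], 'eef_rot': [179.927, -0.014, -157.418], 'ft_force': [0.958, -0.384, -0.62], 'grip_width': 0.996, 'grip_force': 0.0}
wrist carton_marked 0.77 [ 0.4962 -0.133 ] yaw 23.7 res 0.066
wrist carton_marked 0.84 [ 0.496  -0.1332] yaw 23.0 res 0.069
wrist carton_marked 0.77 [ 0.496  -0.1336] yaw 22.9 res 0.064
0.58 [224.7, 208.0] [ 0.51612982 -0.12930801  0.044     ]
```

Call:
send_rows([
  [20,-5,-20,0.6,0],
  [38,-10,-50,0.6,0],
  [38,-10,-90,0.6,0],
  [38,-10,-130,0.6,0],
  [38,-10,-165,0.6,0],
  [38,-10,-195,0.6,0],
  [38,-10,-215,0.6,0],
  [38,-10,-228,0.6,0],
  [38,-10,-233.5,0.6,0],
  [38,-10,-233.5,0.6,0],
  [38,-10,-233.5,0.6,0.1],
  [38,-10,-233.5,0.6,0.2],
  [38,-10,-233.5,0.6,0.25],
  [38,-10,-233.5,0.6,0.3],
  [38,-10,-233.5,0.6,0.35],
  [38,-10,-233.5,0.6,0.4],
  [38,-10,-233.5,0.6,0.45],
  [38,-10,-233.5,0.6,0.5],
  [38,-10,-233.5,0.6,0.5],
], squeeze=30)

```text
time: 15.85
tcp_pos: [0.4968, -0.1339, -0.0213]
eef_rot: [-179.9, 0.1, -157.0]
ft_force: [-0.6, 0.3, 6.7]
grip_width: 0.673
grip_force: 33.5
```

Call:
send_rows([
  [0,0,15,0,0.5],
  [0,0,40,0,0.5],
  [0,0,75,0,0.5],
  [0,0,110,0,0.5],
  [0,0,140,0,0.5],
  [-1,20,150,-4,0.5],
  [-3,50,150,-9,0.5],
  [-5,88,150,-15,0.5],
  [-7,126,150,-21,0.5],
  [-9,164,150,-27,0.5],
  [-11,202,150,-29.6,0.5],
  [-13,240,150,-29.6,0.5],
  [-15,278,150,-29.6,0.5],
  [-17,312,150,-29.6,0.5],
  [-17.5,338,150,-29.6,0.5],
  [-17.5,351,150,-29.6,0.5],
  [-17.5,354.7,150,-29.6,0.5],
  [-17.5,354.7,150,-29.6,0.5],
  [-17.5,354.7,150,-29.6,0.5],
  [-17.5,354.7,150,-29.6,0.5],
])

```text
time: 17.52
tcp_pos: [0.4791, 0.2178, 0.1278]
eef_rot: [-179.9, 0.0, 173.2]
ft_force: [0.5, 0.7, -1.4]
grip_width: 0.681
grip_force: 32.7
```

Call:
send_rows([
  [0,0,-12,0,0.5],
  [0,0,-28,0,0.5],
  [0,0,-42,0,0.5],
  [0,0,-52,0,0.5],
  [0,0,-57,0,0.5],
  [0,0,-60,0,0.5],
  [0,0,-61,0,0.5],
  [0,0,-61.5,0,0.5],
  [0,0,-61.5,0,0.5],
])

```text
time: 18.27
tcp_pos: [0.4793, 0.2208, 0.0668]
eef_rot: [180.0, 0.1, 173.4]
ft_force: [0.0, 0.2, -1.0]
grip_width: 0.672
grip_force: 32.7
```

Call:
send_rows([
  [0,0,-0.7,0,0.5],
  [0,0,-0.7,0,0.5],
  [0,0,-0.7,0,0.25],
  [0,0,-0.7,0,0.2],
  [0,0,-0.7,0,0.1],
  [0,0,-0.7,0,0],
  [0,0,-0.7,0,0],
  [0,0,-0.7,0,0],
  [0,0,-0.7,0,0],
  [0,0,30,0,0],
  [0,0,60,0,0],
  [-10,0,95,0,0],
  [-30,0,130,0,0],
  [-40,0,140,0,0],
  [-40,0,140,0,0],
  [-40,0,140,0,0],
])

```text
time: 19.6
tcp_pos: [0.4386, 0.2211, 0.2064]
eef_rot: [179.9, 0.0, 173.5]
ft_force: [0.6, -0.5, -0.3]
grip_width: 0.997
grip_force: 0.0
```

```bash
python3 - <<'E'
from h import *
st()
p=np.array([.479,.221])
box("wrist","carton_marked",p,.132,"pics/w7.png");box("wrist","carton_marked",p,.132)
P=params("wrist")
for n,z in(("mark",.132),("push_gauge",.072),("rack",0)):
  for r in robot.pinpoint("wrist",n)[:2]: print(n,r["p"],r["centre"],onz("wrist",r["centre"],z,P))
for c in("side","scene"):
  P=params(c); im=robot.get_image(c)
  for n,z in(("mark",.132),("push_gauge",.072),("rack",0)):
    for r in robot.pinpoint(c,n)[:2]: print(c,n,r["p"],r["centre"],onz(c,r["centre"],z,P))
# ring by Hough + gauge barrel-top
im=cv2.imread("pics/w7.png")
cv2.imwrite("pics/w7v.png",im)
E
```

```text
{'time': 19.6, 'tcp_pos': [0.439, 0.221, 0.206], 'eef_rot': [179.948, 0.049, 173.452], 'ft_force': [0.559, -0.461, -0.324], 'grip_width': 0.997, 'grip_force': 0.0}
wrist carton_marked 0.67 [0.4803 0.2198] yaw -7.8 res 0.071
wrist carton_marked 0.78 [0.4808 0.2198] yaw -7.5 res 0.088
mark 0.97 [257.2, 256.1] [0.49764336 0.2181042  0.132     ]
push_gauge 0.57 [433.7, 216.9] [0.50674319 0.39023885 0.072     ]
rack 0.7 [405.1, 197.1] [0.50968735 0.39382906 0.        ]
side mark 0.96 [249.7, 175.4] [0.4891285  0.23651665 0.132     ]
side push_gauge 0.88 [234.5, 231.7] [0.51409083 0.38383791 0.072     ]
side push_gauge 0.56 [254.3, 210.8] [0.47234815 0.30653776 0.072     ]
side rack 0.97 [241.9, 254.9] [0.49780369 0.39453481 0.        ]
side rack 0.71 [286.6, 249.9] [0.38560258 0.37045497 0.        ]
scene mark 0.95 [261.0, 162.5] [0.49794357 0.21608247 0.132     ]
scene push_gauge 0.79 [228.5, 166.6] [0.47847971 0.3700067  0.072     ]
scene push_gauge 0.47 [310.6, 203.1] [0.52639878 0.03363523 0.072     ]
scene rack 0.64 [234.5, 184.3] [0.50202257 0.37685119 0.        ]
```

View pics/w7.png

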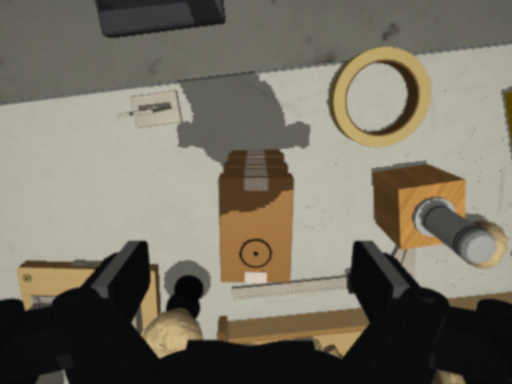

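The stack is done: column lid at (220–293, 178–282), ring at (255,253). The gauge in its rack is at (435,215)–(480,245). I'll move closer to the gauge and fit its silhouette. At the same time I'll work out the ring centre from this view.

```bash
cat >> h.py <<'E'
def gauge(c,near,parts=((.020,0,.006),(.014,.006,.074)),z0=.072,name="push_gauge"):
    from scipy.optimize import minimize
    im,P=snap(c); R=robot.masks_of(c,name); best=None
    for r in R:
        d=np.hypot(*(np.array(r["centre"])-proj(c,[*near,z0+.035],P)))
        if d<40 and (best is None or d<best[0]): best=(d,r)
    if best is None: print("none"); return
    m=best[1]["region"]; sm=cv2.GaussianBlur(m.astype(np.float32),(0,0),1); t=np.linspace(0,2*np.pi,24,endpoint=False)
    def f(v):
        q=np.zeros(m.shape,np.uint8)
        for r,a,b in parts:
            pts=[proj(c,[v[0]+r*np.cos(k),v[1]+r*np.sin(k),z0+z],P) for k in t for z in(a,b)]
            p=np.zeros_like(q); cv2.fillConvexPoly(p,np.round(cv2.convexHull(np.array(pts,np.float32))*16).astype(np.int32),255,cv2.LINE_AA,4); q=np.maximum(q,p)
        return np.abs(cv2.GaussianBlur(q.astype(np.float32)/255,(0,0),1)-sm).sum()/m.sum()
    r=minimize(f,near,method="Nelder-Mead",options=dict(initial_simplex=[[near[0],near[1]],[near[0]+.015,near[1]],[near[0],near[1]+.015]],xatol=1e-5))
    print(c,"gauge",round(best[1]["p"],2),r.x.round(4),"res",round(r.fun,3),m.sum()); return r.x
E
python3 - <<'E'
from h import *
P=params("wrist"); im=cv2.imread("pics/w7.png"); g=cv2.GaussianBlur(cv2.cvtColor(im,6),(0,0),1)
sub=g[230:280,230:284]; th=cv2.adaptiveThreshold(sub,255,0,1,21,8)
cs=[c for c in cv2.findContours(th,cv2.RETR_LIST,cv2.CHAIN_APPROX_NONE)[0] if len(c)>20]
for c in cs:
    e=cv2.fitEllipse(c); q=np.array(e[0])+[230,230]; print(q,e[1],onz("wrist",q,.132,P)[:2])
for c in("wrist","side","scene"): gauge(c,np.array([.503,.392]))
E
```

```text
[255.28809547 252.86219215] (23.469741821289062, 26.799509048461914) [0.49581536 0.21759105]
[255.37676811 260.30301666] (36.177345275878906, 48.18726348876953) [0.50244222 0.21692755]
none
side gauge 0.91 [0.5046 0.3889] res 0.372 337
scene gauge 0.71 [0.5041 0.3941] res 0.255 217
```

Call:
send_rows([
  [5,20,30,2,0],
  [10,50,50,4,0],
  [15,85,60,6,0],
  [17,115,60,6.5,0],
  [19,140,60,6.5,0],
  [20,150,60,6.5,0],
  [20,150,60,6.5,0],
  [20,150,60,6.5,0],
  [20,150,60,6.5,0],
])

```text
time: 21.4
tcp_pos: [0.4593, 0.3681, 0.2662]
eef_rot: [-179.9, -0.0, 179.7]
ft_force: [0.1, 0.1, -0.6]
grip_width: 1.002
grip_force: 0.0
```

```bash
python3 - <<'E'
from h import *
st()
for c in("wrist","wrist","side"): gauge(c,np.array([.503,.392]))
P=params("wrist");
for n,z in(("rack",0),("push_gauge",.072),("mark",.132)):
  for r in robot.pinpoint("wrist",n)[:1]: print(n,r["p"],r["centre"],onz("wrist",r["centre"],z,P))
E
```

```text
{'time': 21.4, 'tcp_pos': [0.459, 0.368, 0.266], 'eef_rot': [-179.878, -0.001, 179.722], 'ft_force': [0.114, 0.136, -0.626], 'grip_width': 1.002, 'grip_force': 0.0}
wrist gauge 0.71 [0.505  0.3919] res 0.143 1439
wrist gauge 0.9 [0.504  0.3907] res 0.167 1403
side gauge 0.81 [0.5036 0.3886] res 0.441 320
push_gauge 0.79 [272.2, 195.7] [0.50522031 0.39411579 0.072     ]
mark 0.96 [93.6, 207.3] [0.49783134 0.21758988 0.132     ]
```

Call:
send_rows([
  [20,10,0,0,0],
  [46,20,-20,0,0],
  [46,20,-55,0,0],
  [46,20,-90,0,0],
  [46,20,-120,0,0],
  [46,20,-140,0,0],
  [46,20,-150,0,0],
  [46,20,-157,0,0],
  [46,20,-157,0,0],
])

```text
time: 22.6
tcp_pos: [0.5044, 0.3907, 0.1084]
eef_rot: [-179.9, -0.1, 179.9]
ft_force: [0.2, 0.2, 0.5]
grip_width: 1.0
grip_force: 0.0
```

Call:
send_rows([
  [0,0,-10,0,0],
  [0,0,-20,0,0],
  [0,0,-28,0,0],
  [0,0,-28,0,0],
  [0,0,-28,0,0],
])

```text
time: 23.02
tcp_pos: [0.5043, 0.3907, 0.0807]
eef_rot: [-180.0, -0.1, 179.9]
ft_force: [-0.1, 0.9, 1.7]
grip_width: 1.001
grip_force: 0.0
```

```bash
python3 - <<'E'
from h import *
st(); print(robot.read_state()["moment"])
for c in("wrist","scene"): gauge(c,np.array([.504,.391]))
E
```

```text
{'time': 23.017, 'tcp_pos': [0.504, 0.391, 0.081], 'eef_rot': [-179.965, -0.05, 179.912], 'ft_force': [-0.064, 0.895, 1.696], 'grip_width': 1.001, 'grip_force': 0.0}
[-0.0351856   0.00389247  0.04560495]
wrist gauge 0.7 [0.5044 0.3911] res 0.109 7979
scene gauge 0.55 [0.5048 0.3937] res 0.221 223
```

Well centred. Close on the barrel.

Call:
send_rows([
  [0,0,0,0,0.2],
  [0,0,0,0,0.35],
  [0,0,0,0,0.45],
  [0,0,0,0,0.55],
  [0,0,0,0,0.65],
  [0,0,0,0,0.7],
  [0,0,0,0,0.75],
  [0,0,0,0,0.8],
  [0,0,0,0,0.85],
  [0,0,0,0,0.85],
  [0,0,0,0,0.85],
], squeeze=45)

```text
time: 24.13
tcp_pos: [0.5047, 0.391, 0.0814]
eef_rot: [180.0, 0.0, 179.9]
ft_force: [-0.1, 0.9, 2.2]
grip_width: 0.315
grip_force: 44.1
```

Call:
send_rows([
  [0,0,10,0,0.85],
  [0,0,30,0,0.85],
  [0,0,60,0,0.85],
  [0,0,90,0,0.85],
  [0,0,120,0,0.85],
  [0,0,140,0,0.85],
  [0,0,150,0,0.85],
  [0,0,150,0,0.85],
  [0,0,150,0,0.85],
])

```text
time: 24.88
tcp_pos: [0.5041, 0.3904, 0.2305]
eef_rot: [-179.9, -0.1, 179.9]
ft_force: [0.7, -0.2, -1.4]
grip_width: 0.314
grip_force: 44.4
```

Call:
send_rows([
  [0,-15,0,0,0.85],
  [-1,-40,0,0,0.85],
  [-3,-70,0,0,0.85],
  [-5,-100,0,0,0.85],
  [-6,-130,0,0,0.85],
  [-7,-155,0,0,0.85],
  [-7,-168,0,0,0.85],
  [-7,-173,0,0,0.85],
  [-7,-173,0,0,0.85],
  [-7,-173,0,0,0.85],
  [-7,-173,0,0,0.85],
  [-7,-173,0,0,0.85],
])

```text
time: 25.88
tcp_pos: [0.4973, 0.2199, 0.2308]
eef_rot: [180.0, -0.0, -179.9]
ft_force: [-0.2, 0.2, -0.6]
grip_width: 0.312
grip_force: 44.5
```

```bash
python3 - <<'E'
from h import *
st(); s=robot.read_state(); print(s["moment"])
for c in("wrist","side","scene"):
    im,P=snap(c,f"pics/h_{c}.png"); t=s["tcp_pos"]
    for n,z in(("mark",.132),("gauge_tip",t[2]-.0694),("push_gauge",t[2]-.0094)):
        for r in robot.pinpoint(c,n)[:1]: print(c,n,round(r["p"],2),r["centre"],onz(c,r["centre"],z,P).round(4),"exp tip",proj(c,[t[0],t[1],t[2]-.0694],P).round(1) if n=="gauge_tip" else "")
gauge("scene",np.array([.497,.218]),((.02,0,.006),(.014,.006,.04),(.01,-.03,0),(.004,-.054,-.03),(.006,-.06,-.054)),s["tcp_pos"][2]-.0094)
gauge("side",np.array([.497,.218]),((.02,0,.006),(.014,.006,.04),(.01,-.03,0),(.004,-.054,-.03),(.006,-.06,-.054)),s["tcp_pos"][2]-.0094)
E
```

```text
{'time': 25.883, 'tcp_pos': [0.497, 0.22, 0.231], 'eef_rot': [179.968, -0.033, -179.907], 'ft_force': [-0.174, 0.237, -0.627], 'grip_width': 0.312, 'grip_force': 44.468}
[-0.01576568 -0.01903195 -0.03502214]
wrist mark 0.85 [247.0, 176.5] [0.497  0.2166 0.132 ] exp tip 
wrist gauge_tip 0.36 [247.4, 187.7] [0.4983 0.2171 0.1614] exp tip [251.2 186.5]
wrist push_gauge 0.73 [254.2, 220.4] [0.5008 0.2215 0.2214] exp tip 
side mark 0.57 [247.4, 174.0] [0.4957 0.2309 0.132 ] exp tip 
side push_gauge 0.65 [244.4, 141.0] [0.5025 0.211  0.2214] exp tip 
scene mark 0.87 [260.5, 159.8] [0.5087 0.2339 0.132 ] exp tip 
scene gauge_tip 0.36 [260.8, 152.9] [0.4972 0.2157 0.1614] exp tip [260.  152.5]
scene push_gauge 0.9 [259.7, 132.0] [0.4971 0.2202 0.2214] exp tip 
scene gauge 0.9 [0.4997 0.223 ] res 0.276 349
side gauge 0.53 [0.4983 0.2187] res 0.256 329
```

Call:
send_rows([
  [0,0,-8,0,0.85],
  [0,0,-16,0,0.85],
  [0,0,-22,0,0.85],
  [0,0,-25,0,0.85],
  [0,0,-26,0,0.85],
  [0,0,-26,0,0.85],
])

```text
time: 27.18
tcp_pos: [0.4974, 0.2177, 0.2046]
eef_rot: [-180.0, -0.1, 179.9]
ft_force: [0.8, -0.3, -1.3]
grip_width: 0.313
grip_force: 44.5
```

```bash
python3 - <<'E'
from h import *
st(); s=robot.read_state(); t=s["tcp_pos"]
for c in("wrist","wrist","scene"):
    im,P=snap(c,f"pics/i_{c}.png")
    for n,z in(("mark",.132),("gauge_tip",t[2]-.0694)):
        for r in robot.pinpoint(c,n)[:1]: print(c,n,round(r["p"],2),r["centre"],onz(c,r["centre"],z,P).round(4),proj(c,[t[0],t[1],t[2]-.0694],P).round(1))
im=cv2.imread("pics/i_wrist.png"); cv2.imwrite("pics/i_crop.png",cv2.resize(im[140:260,180:320],(700,600),interpolation=3))
E
```

```text
{'time': 27.183, 'tcp_pos': [0.497, 0.218, 0.205], 'eef_rot': [-179.967, -0.051, 179.906], 'ft_force': [0.843, -0.25, -1.334], 'grip_width': 0.313, 'grip_force': 44.475}
wrist gauge_tip 0.62 [246.0, 187.3] [0.498  0.2138 0.1352] [251.3 186.5]
wrist mark 0.66 [251.1, 184.5] [0.4976 0.2178 0.132 ] [251.  185.4]
wrist gauge_tip 0.38 [248.2, 189.3] [0.5004 0.2156 0.1352] [251.  185.4]
scene gauge_tip 0.6 [260.4, 161.3] [0.4972 0.2179 0.1352] [260.5 161.3]
```

The tip and mark agree within ~2 mm. Press gently and check the force.

Call:
send_rows([
  [0,0,-2,0,0.85],
  [0,0,-4,0,0.85],
  [0,0,-6,0,0.85],
  [0,0,-7,0,0.85],
  [0,0,-8,0,0.85],
  [0,0,-8,0,0.85],
  [0,0,-8,0,0.85],
  [0,0,-8,0,0.85],
])

```text
time: 28.3
tcp_pos: [0.4978, 0.2179, 0.1974]
eef_rot: [180.0, 0.0, 179.9]
ft_force: [0.3, -0.8, 1.4]
grip_width: 0.316
grip_force: 44.7
```

```bash
python3 - <<'E'
from h import *
for _ in range(4): st(); robot.get_image("side")
E
```

```text
{'time': 28.3, 'tcp_pos': [0.498, 0.218, 0.197], 'eef_rot': [179.989, 0.021, 179.908], 'ft_force': [0.313, -0.842, 1.387], 'grip_width': 0.316, 'grip_force': 44.695}
{'time': 28.35, 'tcp_pos': [0.498, 0.218, 0.197], 'eef_rot': [179.989, 0.02, 179.903], 'ft_force': [-0.023, 0.473, 0.912], 'grip_width': 0.311, 'grip_force': 44.695}
{'time': 28.4, 'tcp_pos': [0.498, 0.218, 0.197], 'eef_rot': [179.991, 0.019, 179.91], 'ft_force': [0.053, 0.438, 0.666], 'grip_width': 0.307, 'grip_force': 44.695}
{'time': 28.45, 'tcp_pos': [0.498, 0.218, 0.197], 'eef_rot': [179.991, 0.018, 179.903], 'ft_force': [0.389, 0.784, 0.479], 'grip_width': 0.31, 'grip_force': 44.696}
```

Call:
send_rows([
  [0,0,-1,0,0.85],
  [0,0,-2,0,0.85],
  [0,0,-3,0,0.85],
  [0,0,-4,0,0.85],
  [0,0,-4,0,0.85],
  [0,0,-4,0,0.85],
  [0,0,-4,0,0.85],
  [0,0,-4,0,0.85],
  [0,0,-4,0,0.85],
])

```text
time: 29.25
tcp_pos: [0.4977, 0.218, 0.1933]
eef_rot: [180.0, 0.0, 179.9]
ft_force: [0.5, -0.4, 2.6]
grip_width: 0.309
grip_force: 44.9
```

```bash
python3 - <<'E'
from h import *
F=[]
for _ in range(8): F.append(robot.read_state()["ft_force"]); robot.get_image("side")
print(np.mean(F,0)); st()
t=robot.read_state()["tcp_pos"]
box("wrist","carton_marked",np.array([.48,.22]),.132)
for c in("wrist","scene","side"):
    P=params(c); im=robot.get_image(c); cv2.imwrite(f"pics/j_{c}.png",im[:,:,::-1])
    for n,z in(("mark",.132),("gauge_tip",.132),("push_gauge",t[2]-.0094)):
        for r in robot.pinpoint(c,n)[:1]: print(c,n,round(r["p"],2),r["centre"],onz(c,r["centre"],z,P).round(4))
E
```

```text
[0.09271386 0.56229223 2.13103348]
{'time': 29.65, 'tcp_pos': [0.498, 0.218, 0.193], 'eef_rot': [179.997, 0.004, 179.911], 'ft_force': [0.871, 1.296, 2.318], 'grip_width': 0.312, 'grip_force': 44.836}
wrist carton_marked 0.63 [0.4783 0.2204] yaw -6.6 res 0.342
wrist mark 0.96 [251.1, 188.8] [0.4971 0.2178 0.132 ]
wrist push_gauge 0.98 [255.0, 217.4] [0.4993 0.2199 0.1838]
scene mark 0.96 [262.1, 160.5] [0.5093 0.2267 0.132 ]
scene gauge_tip 0.35 [262.5, 161.8] [0.5045 0.2179 0.132 ]
scene push_gauge 0.73 [256.3, 144.5] [0.4912 0.2288 0.1838]
side mark 0.83 [247.9, 171.0] [0.4957 0.2179 0.132 ]
side gauge_tip 0.56 [248.8, 172.3] [0.4927 0.2234 0.132 ]
side push_gauge 0.77 [244.6, 153.4] [0.5033 0.2116 0.1838]
```

The force is ~3.4 N, the plunger is about 8 mm in, and the foot is within ~2 mm of the ring's centre. Handing in.

```bash
python3 -c "
from bench import robot
print(robot.close_job())"
```

```text
the job is handed in; nothing more can be done
None
```

The job is handed in, with no verdict returned: the three cartons are stacked, and the gauge is held upright in the ring at about 3.4 N, plunger about 8 mm in and foot about 2 mm from the ring's centre by my measurements.

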